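# Find a tin shaker's hidden counterweight by feel and hold it at the bottom

### The job

The bench tin shaker has to be pinned with its counterweight at the bottom, but the weight is sealed inside the round drum and only the effort at the hand crank tells where it sits. First take the small hardener tin that stands in the crank's way and stand it upright in the drip tray, without tipping it; then turn the crank by its black handle, feel which side of the drum is heavy, and bring that heavy side straight down. Finish while still gripping the handle with the crank standing still, ready for the locking pin, and leave the wide paint tin, the white bottle and the wrench lying nearby where they are.

Things in the scene. Friction and masses are not known exactly. Their poses are not given: they have to be found in the camera images.
- shaker: Bench tin shaker drive, fixed, belt off: grey bed 210 x 300 x 16 mm, bearing pedestal, blue motor at its +y end, on its -y side an upright closed steel drum with a hand crank, on a level shaft 150 mm above the bench. Origin on the bench below the drum's middle; x level, across the shaft; y along the shaft, from crank to motor; z up.
- drum (a point): Centre of the drum, 184 mm in diameter, 46 mm thick, turning as one with the crank. Sealed inside, unseen and untracked: the counterweight (weight), 0.55 to 0.68 kg, 58 mm off the shaft, each time in another direction from the crank arm; all else that turns is balanced. The weight's z axis points from the shaft to the heavy side: 3.14 from vertical is straight down.
- crank (a joint): Angle of crank and drum about the shaker's y axis, endless: 0 = handle straight up, 1.57 = handle towards the shaker's +x; it does not tell the heavy side. Starts at -1.75 to -0.85. Bearing drag, 0.42 N m either way, just beats the weight's pull (up to 0.39 N m): the drum stays where left; the handle takes 0.5 to 13 N to keep moving, least where the weight sinks, most where it rises.
- shaft (a point): Point on the shaft's axis (its extension; nothing solid there), 115 mm out from the shaker's origin towards -y and 150 mm above the bench: the centre of the circle on which the handle's grip point travels. Axes as the shaker's.
- handle: Black round handle of the crank, 21 mm thick, 92 mm long, parallel to the shaft, sticking out to the shaker's -y, 65 mm off the shaft. It spins freely on its own pin: grip it firmly and the crank goes round while the hand keeps its direction. Origin on its axis, 34 mm from the free end: grip here (the crank arm, 59 mm away, leaves the gripper room). y along it.
- hardener: Small round steel tin with a paper band, 54 mm in diameter, 110 mm tall, about 0.22 kg, standing on the bench beside the drum where the crank handle swings through, in its path. Origin at the centre of its underside, z up.
- drip_tray: Empty flat steel tray, fixed, 200 (x) x 160 (y) mm, walls 4 mm thick and 18 mm high, floor 4 mm above the bench. Origin under its centre.
- base_tin: Bystander: wide paint tin, 86 mm in diameter, 100 mm tall. Origin at its underside.
- toner: Bystander: white bottle with black cap, 60 mm in diameter, 150 mm tall. Origin at its underside.
- wrench: Bystander: steel open-ended wrench lying flat on the bench in front of the shaker. Origin at its middle, underside.
There are look-alikes about, which are no part of the job. Leave any orange or red look-alike of the hardener alone.

How it is judged:
By the outcome, as a careful person would: the job done as asked, in the order asked, and still so for the second after the job is handed in, while the arm keeps its last pose, push and grip.
It also fails if it takes over 72 s, if anything falls off the work surface, if the arm or the gripper's body presses on something with over 40 N, if the wrist force passes 120 N, or if a joint passes its speed limit or range.

### The arm

A 6-joint arm with a two-finger parallel gripper is mounted at the origin on the work surface. World frame = base frame: x ahead of the robot, y to its left, z up, the work surface at z = 0. Lengths are in m, angles in rad, forces in N, time in s.
With the tool pointing down it reaches from about 0.35 to 0.85 m from the base axis. Payload 8.1 kg.
Tool frame: the origin (TCP) lies between the finger pads; the fingertips stand tips_ahead ahead of it and the grasp point (between the pads) lies 8 mm behind it (tips_ahead is the distance from the TCP to the fingertips, in m); z points along the fingers, x is the direction in which the jaws open and shut, and the axes are right-handed (so a half turn about z gives the same grasp; the last joint's range is limited). The gripper opens to 93 mm and grips with 3 to 60 N. Pads are 15 mm wide; open, the fingers measure 128 mm over their backs; the gripper's body (75 mm by 188 mm) begins 65 mm behind the grasp point.
Start: joints at [-1.304, 0.13, 1.488, -0, 1.523, -0.085], TCP at [0.207, -0.563, 0.23] pointing down, gripper open.
Joint ranges: [-2.96, 2.96], [-0.89, 2.26], [0.02, 2.5], [-1.34, 4.48], [0, 2.73], [-2.66, 2.66]. Speed limits (rad/s): [2.39, 2.39, 2.79, 3.14, 3.14, 3.14].

### API

Orientations are given as a rotation vector (axis times angle).
In Python, from plant import * gives the robot as it stands.
- The arm moves only by the tool play_rows, never from a script. Its argument "increments" is a list that holds one entry, the list of rows, each a list of 4 numbers: the shift along the tool's x, y, z in cm, then the turn about the tool's z in rad. A call has 1 to 5 rows; each row is the pose to reach, as a shift and turn from the pose measured when the call began, along the tool's axes at that moment; what a row does not reach only later rows make up. A row lasts 1/10 s, in which the tool goes at most 50 mm and 8.59 degrees, less where a joint would pass 70% of its speed; a pose out of reach is approached as far as the arm can. A call with a gripper value outside its range is refused whole. "jaw" is the finger opening in cm, from 0 to 9.3, set as the call begins (left out, the last holds). The fingers move at their own pace and stop on an object; "squeeze" is the grip in N (left out, the last holds). Time passes only in rows, so rows that repeat a pose let the fingers close. It gives the time, the measured TCP pose, the force and the opening at its end, in the units of the state.
- read_state(): the state, without advancing time (a new reading comes with each control period).
- read_camera(name): name is "side" or "top" or "wrist"; returns (picture, depth): 420x560x3 uint8, blue, green, red; 420x560 float32, m along the optical axis (not along the pixel's ray), 0 where there is no reading.
- camera_params(name): a dict with "K" (3x3 intrinsics, pixels), "eye" and "orientation" of the camera in the world. Camera axes: x right, y up, looking along -z (the intrinsics and any distortion apply to the point x, -y, -z); pixel columns grow to the right and rows downward; lengths in m; the calibration is good to about 2 mm. A picture is of the moment at which its call begins: read the wrist's pose just before it. camera_params takes no time and is no camera call; for the wrist camera it gives the pose at the moment of the call.
- close_job(): hands the job in, once; it reports no verdict.
The state is a dict: "t": time; "q": joint angles; "dq": joint speeds; "joint_torque": joint torques, N m; "tool_pos": TCP position; "orientation": TCP orientation; "force": force on the tool from outside, world axes, zero at the start; "wrist_torque": the same for the moment, N m; "opening": finger opening in m.
Only numpy, scipy, OpenCV 4.12 (cv2) and the standard library are available. Lean on these libraries where they do the work, as an engineer would, in place of code of your own. Each camera call takes 0.05 s, during which the arm holds its last target.

## Working session

There is one attempt and no reset: what is moved stays moved. The work goes in short steps, Python scripts to look and compute and a tool call to move; the robot and the scene stay as the last step left them, time stands still between calls to the robot, and variables do not carry over. Pictures are saved under pics/ and viewed, and the job is handed in when it is done.

Besides the shell and the picture viewer there is one more tool, called after "Request:" as a command line: name --argument value ..., lists and objects as JSON in quotes. play_rows: Moves the arm, as the interface text tells. Its arguments: {"type":"object","properties":{"increments":{"type":"array"},"jaw":{"type":"number"},"squeeze":{"type":"number"}},"required":["increments"]}

```bash
ls; mkdir -p pics; python3 - <<'E'
from plant import *
import cv2,numpy as np
s=read_state(); print(s)
for n in ("side","top"):
    p,d=read_camera(n); cv2.imwrite(f"pics/{n}0.png",p); np.save(f"{n}0.npy",d); np.save(f"{n}0p.npy",p)
    print(n,camera_params(n))
E
```

```text
pics
{'t': 0.0, 'q': array([-1.30443425e+00,  1.31144168e-01,  1.48928076e+00, -2.80104447e-05,
        1.52301239e+00, -8.54456814e-02]), 'dq': array([ 1.14653926e-03, -6.78492567e-05, -7.44926870e-04,  7.16739541e-04,
       -4.53656560e-04,  5.43419262e-04]), 'joint_torque': array([-4.65854882e-04, -5.59840608e+01, -4.91761816e+01,  7.69882975e-02,
        3.57874401e-02, -1.55616922e-04]), 'tool_pos': array([ 0.20659571, -0.56271688,  0.22859678]), 'orientation': array([-2.57495967e+00,  1.79774765e+00,  2.25292646e-03]), 'force': array([0.17026214, 0.39339408, 0.57221861]), 'wrist_torque': array([-0.08401913, -0.0037883 , -0.0256661 ]), 'opening': 0.0929336951129055}
side {'K': array([[504.11334764,   0.        , 282.21863904],
       [  0.        , 504.11334764, 211.99539746],
       [  0.        ,   0.        ,   1.        ]]), 'eye': array([0.41639306, 0.54764303, 0.8731192 ]), 'orientation': array([ 0.14762978, -1.04702698, -2.66934547])}
top {'K': array([[429.70045791,   0.        , 270.23938937],
       [  0.        , 429.70045791, 208.44579864],
       [  0.        ,   0.        ,   1.        ]]), 'eye': array([ 0.48025718, -0.07459085,  0.9344459 ]), 'orientation': array([ 0.09751439, -0.12740623, -1.59465893])}
```

View pics/side0.png

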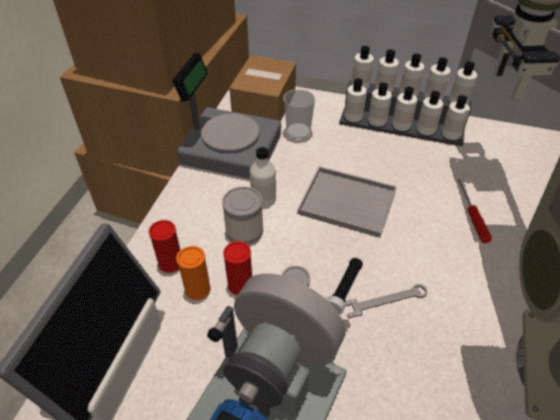

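View pics/top0.png

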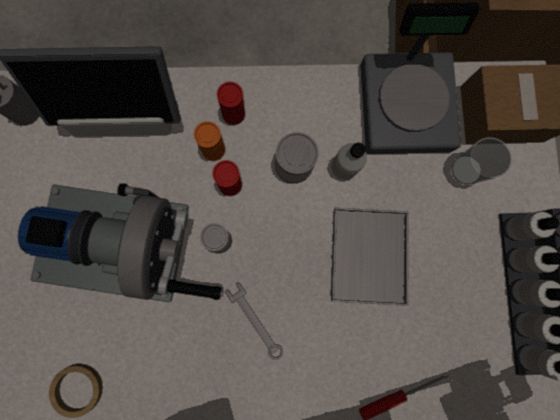

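The side view shows the grey hardener lid at about (295,275), behind the drum. In the top view:

- **Hardener candidates:** the grey tin with a steel lid at (216,238) beside the drum; red tins at (227,178) and (231,102); an orange tin at (209,140); the wide paint tin at (296,157), which is a bystander; and a glass at (465,170). I choose (216,238).
- **Handle candidates:** the black handle on the drum's front at (195,288), and the locking-pin lever at (130,190), which is the wrong one. I choose (195,288).
- **Tray:** (370,256).

```bash
cat > h.py <<'E'
import numpy as np,cv2
from scipy.spatial.transform import Rotation as R
def world(cp,d,u,v):
    K=cp['K'];z=d[v,u]
    p=np.stack([(u-K[0,2])/K[0,0]*z,-(v-K[1,2])/K[1,1]*z,-z],-1)
    return p@R.from_rotvec(cp['orientation']).as_matrix().T+cp['eye']
def cloud(cp,d):
    v,u=np.mgrid[0:d.shape[0],0:d.shape[1]]
    return world(cp,d,u,v)
E
python3 - <<'E'
from plant import camera_params
from h import *
p=np.load('top0p.npy');d=np.load('top0.npy');cp=camera_params('top')
c=p[150:320,10:310]; cv2.imwrite('pics/crop0.png',cv2.resize(np.clip(c*1.5,0,255).astype('uint8'),None,fx=2.6,fy=2.6,interpolation=cv2.INTER_CUBIC))
W=cloud(cp,d); np.set_printoptions(precision=4,suppress=True)
for n,(u,v) in dict(hard=(216,238),handle_tip=(217,291),handle_mid=(195,288),handle_root=(175,286),drumtop=(145,240),tray=(370,256),paint=(296,157),toner=(357,150),wr=(275,350),wr2=(236,295),red=(227,170),orange=(209,130),bench=(300,240),wrhi=(255,322),scale=(412,97)).items():
    print(n,W[v,u])
# hardener lid
m=(W[...,2]>.09)&(W[...,2]<.125)
r=np.zeros_like(m);r[220:256,198:235]=1
q=W[m&r];print('lid',len(q),q[:,:2].min(0),q[:,:2].max(0),q.mean(0))
# tray corners
for uv in [(334,209),(407,211),(333,299),(406,303)]: print('tray c',W[uv[1],uv[0]])
S=W[330:380,150:290];print(W[...,2][300:330,280:310].mean())
E
```

```text
hard [0.5443 0.014  0.1059]
handle_tip [0.4473 0.005  0.1831]
handle_mid [0.4535 0.0426 0.1831]
handle_root [0.4579 0.0765 0.1846]
drumtop [0.5338 0.1139 0.239 ]
tray [ 0.5044 -0.3073  0.0024]
paint [ 0.7035 -0.1469  0.096 ]
toner [ 0.7008 -0.2587  0.147 ]
wr [ 0.3151 -0.0957  0.0061]
wr2 [ 0.4303 -0.0166  0.0101]
red [ 0.6773 -0.0091  0.1077]
orange [0.7595 0.0254 0.1085]
bench [ 0.5433 -0.1572 -0.0013]
wrhi [ 0.373  -0.0553  0.0045]
scale [ 0.8386 -0.4033  0.0626]
lid 633 [ 0.5211 -0.0094] [0.5734 0.0445] [0.5472 0.0175 0.1077]
tray c [ 0.6087 -0.2337  0.0053]
tray c [ 0.6008 -0.3958  0.0004]
tray c [ 0.4166 -0.22    0.0181]
tray c [ 0.4035 -0.3745  0.0141]
0.0034319673021465874
```

View pics/crop0.png

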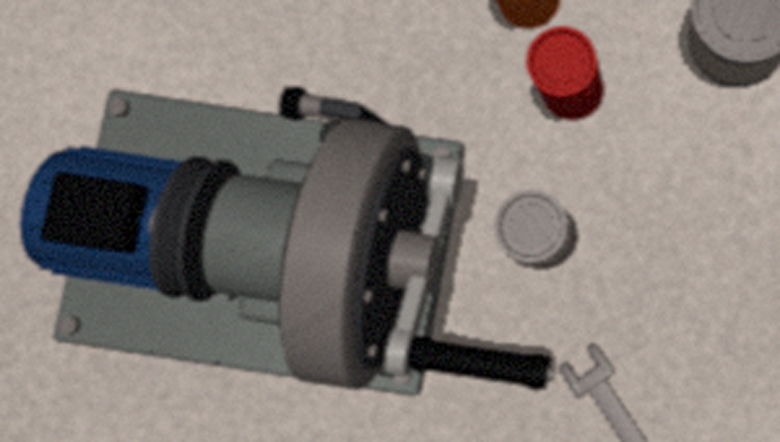

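```bash
python3 - <<'E'
import plant
print([n for n in dir(plant) if not n.startswith('__')]); print(getattr(plant,'tips_ahead',None), getattr(plant,'TIPS_AHEAD',None))
from plant import *
from h import *
np.set_printoptions(precision=4,suppress=True)
print(R.from_rotvec(read_state()['orientation']).as_matrix())
d=np.load('top0.npy');p=np.load('top0p.npy');cp=camera_params('top');W=cloud(cp,d)
ds=np.load('side0.npy');ps=np.load('side0p.npy');cs=camera_params('side');Ws=cloud(cs,ds)
# handle pts: dark, z>.15
def box(W,p,lo,hi,dark=None):
    m=np.all((W>lo)&(W<hi),-1)
    if dark: m&=p.max(-1)<dark
    return W[m]
q=box(W,p,[.42,-.01,.15],[.48,.08,.2],60); print('handle top',len(q),q.min(0),q.max(0))
for y in np.arange(0,.08,.01):
    s=q[abs(q[:,1]-y)<.005]
    if len(s): print(y,len(s),s.mean(0),s[:,0].min(),s[:,0].max(),s[:,2].max())
qs=box(Ws,ps,[.40,-.02,.14],[.49,.10,.2],60); print('handle side',len(qs),qs.min(0),qs.max(0))
for y in np.arange(0,.08,.01):
    s=qs[abs(qs[:,1]-y)<.005]
    if len(s): print(y,len(s),s.mean(0),s[:,0].min(),s[:,0].max(),s[:,2].max())
# drum
q=box(W,p,[.40,.07,.19],[.65,.16,.26]); print('drum',len(q),q.min(0),q.max(0))
np.save('drum.npy',q)
q=box(Ws,ps,[.40,.07,.15],[.65,.16,.26]); np.save('drums.npy',q);print(len(q),q.min(0),q.max(0))
# lid/hardener in side
q=box(Ws,ps,[.51,-.02,.05],[.59,.05,.13]);print('lid side',len(q),q.min(0),q.max(0))
E
```

```text
['IKError', 'camera_params', 'close_job', 'read_camera', 'read_state', 'tips_ahead']
0.011 None
[[ 0.3446 -0.9388 -0.0004]
 [-0.9388 -0.3446  0.0016]
 [-0.0016 -0.0001 -1.    ]]
handle top 579 [ 0.4335 -0.0016  0.1701] [0.4679 0.08   0.1874]
0.0 47 [0.4461 0.002  0.181 ] 0.4351830931593469 0.45549156281820546 0.18702560673000956
0.01 74 [0.4449 0.0096 0.1823] 0.43352266505955367 0.4558509546481928 0.18738040193518202
0.02 72 [0.4474 0.0198 0.1808] 0.43725833928292446 0.45779562629995035 0.18510110383366396
0.03 70 [0.449  0.0299 0.1816] 0.43924182037622794 0.4581922713477559 0.18610897034182627
0.04 72 [0.4508 0.04   0.1813] 0.4392475704675365 0.4600927729586674 0.18606820195962415
0.05 69 [0.4529 0.0501 0.1818] 0.44324613270719077 0.4620805850424012 0.18692872666718685
0.06 69 [0.4546 0.0601 0.1813] 0.4434104308475397 0.46407068255933703 0.18498056919918227
0.07 72 [0.4563 0.0701 0.1814] 0.44540182315873994 0.4660509627779625 0.1851678119207163
handle side 421 [0.4334 0.0045 0.1765] [0.464  0.0884 0.1875]
0.0 4 [0.4429 0.0047 0.1835] 0.43813683268464676 0.4501275816355218 0.18455408544253293
0.01 56 [0.4422 0.0107 0.1837] 0.43336822536412345 0.45230534119045884 0.18721252547200806
0.02 47 [0.4434 0.0201 0.1829] 0.4351365237432934 0.45209959990550264 0.18729521241079627
0.03 50 [0.4458 0.03   0.1831] 0.43797707777007694 0.4545090113916254 0.18675340316569167
0.04 44 [0.447  0.0399 0.1828] 0.4397149883798224 0.45604868142271704 0.1867558319146172
0.05 50 [0.4489 0.0498 0.1833] 0.4413169785362292 0.45753090523470297 0.1862114909626702
0.06 51 [0.4506 0.0601 0.1831] 0.4429226775876737 0.4601655139313178 0.1859060138111086
0.07 55 [0.4529 0.0703 0.1834] 0.4452386523423565 0.46167798831887474 0.18627403938833997
drum 3223 [0.4446 0.0938 0.19  ] [0.6129 0.16   0.2436]
4488 [0.4334 0.07   0.15  ] [0.6357 0.16   0.2449]
lid side 361 [ 0.5191 -0.0093  0.0836] [0.5724 0.0276 0.1138]
```

```bash
cat > fit.py <<'E'
from plant import *
from h import *
from scipy.optimize import least_squares
np.set_printoptions(precision=4,suppress=True)
a=np.load('drum.npy');b=np.load('drums.npy')
q0=np.vstack([a,b])
yaw,xo=-.18,.53
def loc(q,yaw,xo,yo=.12):
    e=np.array([np.cos(yaw),np.sin(yaw)]);n=np.array([-np.sin(yaw),np.cos(yaw)])
    r=q[:,:2]-[xo,yo]; return r@e,r@n
for i in range(6):
    u,w=loc(q0,yaw,xo); rr=np.hypot(u,q0[:,2]-.15)
    k=abs(rr-.092)<(.012 if i<2 else .005); k&=(w>-.03)&(w<.06)
    q=q0[k]
    f=least_squares(lambda t:np.hypot(loc(q,t[0],t[1])[0],q[:,2]-.15-t[2])-.092,[yaw,xo,0],loss='soft_l1',f_scale=.002)
    yaw,xo,dz=f.x; print(k.sum(),f.x,np.std(f.fun))
u,w=loc(q,yaw,xo); print('w range',np.percentile(w,[0,1,5,50,95,99,100]))
E
python3 fit.py
python3 - <<'E'
from plant import *
from h import *
d=np.load('top0.npy');p=np.load('top0p.npy');W=cloud(camera_params('top'),d)
# bed corners
for uv in [(54,186),(187,204),(33,285),(163,298)]:
    print(W[uv[1],uv[0]].round(4))
E
```

```text
5551 [-0.1345  0.5257 -0.0009] 0.0026248186846231656
5612 [-0.1216  0.5257 -0.0009] 0.0026417401859596132
5074 [-0.1546  0.5254 -0.0006] 0.0013754204423805441
5069 [-0.1635  0.5253 -0.0006] 0.001362827236957674
5068 [-0.1656  0.5253 -0.0006] 0.0013617534127411879
5065 [-0.1662  0.5253 -0.0006] 0.0013577134727820101
w range [-0.0099 -0.0079 -0.0056  0.0133  0.0322  0.0345  0.0563]
[0.6729 0.3712 0.0159]
[0.6285 0.0877 0.0018]
[ 0.463   0.4157 -0.0034]
[0.4287 0.1357 0.0141]
```

```bash
cat >> h.py <<'E'
YAW=-.17
e=np.array([np.cos(YAW),np.sin(YAW),0]);n=np.array([-np.sin(YAW),np.cos(YAW),0])
O=np.array([.5275,.133,0])
def loc2w(u,w,z): return O+u*e+w*n+np.array([0,0,z])
def delta(s,tgt,yaw=None):
    Rm=R.from_rotvec(s['orientation']).as_matrix()
    dd=Rm.T@(np.asarray(tgt)-s['tool_pos'])*100
    cur=np.arctan2(Rm[1,0],Rm[0,0])
    t=0 if yaw is None else -((yaw-cur+np.pi)%(2*np.pi)-np.pi)
    return dd.round(2),round(t,3)
E
python3 - <<'E'
from plant import *
from h import *
s=read_state(); t=loc2w(.051,-.1105,.23); print(t,delta(s,t,YAW))
E
```

```text
[0.55907017 0.01546458 0.23      ] (array([-4.214e+01, -5.301e+01, -5.000e-02]), np.float64(-1.049))
```

Request:
play_rows --increments '[[[-42.1,-53.0,0,-1.05],[-42.1,-53.0,0,-1.05],[-42.1,-53.0,0,-1.05],[-42.1,-53.0,0,-1.05],[-42.1,-53.0,0,-1.05]]]' --jaw 9.3 --squeeze 20

```text
t: 0.6
tool_pos: [0.3373, -0.3478, 0.2291]
orientation: [-3.056, 0.721, 0.001]
force: [0.7, -0.1, -0.6]
opening: 0.0929
```

```bash
cat > d.py <<'E'
import sys
from plant import *
from h import *
a=[float(v) for v in sys.argv[1:]]
s=read_state(); r=s['tool_pos']-O
print('t',round(s['t'],2),'loc',(r@e).round(4),(r@n).round(4),s['tool_pos'].round(4),'F',s['force'].round(2),'op',round(s['opening'],4))
print(delta(s,loc2w(*a[:3]),YAW))
E
python3 d.py .051 -.1105 .23
```

```text
t 0.6 loc -0.1061 -0.506 [ 0.3373 -0.3478  0.2291] F [ 0.71 -0.11 -0.6 ] op 0.0929
(array([ 3.610e+00, -4.241e+01, -3.000e-02]), np.float64(-0.293))
```

Request:
play_rows --increments '[[[3.6,-42.4,0,-0.29],[3.6,-42.4,0,-0.29],[3.6,-42.4,0,-0.29],[3.6,-42.4,0,-0.29],[3.6,-42.4,0,-0.29]]]'

```text
t: 1.1
tool_pos: [0.4673, -0.1341, 0.2295]
orientation: [-3.128, 0.272, 0.001]
force: [1.4, -1.3, 0.2]
opening: 0.0929
```

```bash
python3 d.py .051 -.1105 .23
```

```text
t 1.1 loc -0.0142 -0.2735 [ 0.4673 -0.1341  0.2295] F [ 1.39 -1.33  0.18] op 0.0929
(array([  6.46, -16.32,  -0.03]), np.float64(-0.003))
```

Request:
play_rows --increments '[[[6.5,-16.3,0,0],[6.5,-16.3,0,0],[6.5,-16.3,0,0],[6.5,-16.3,0,0],[6.5,-16.3,0,0]]]'

```text
t: 1.6
tool_pos: [0.5601, 0.0185, 0.2288]
orientation: [-3.128, 0.265, 0.003]
force: [0.8, -0.6, -0.5]
opening: 0.0931
```

```bash
python3 d.py .051 -.1105 .062; python3 - <<'E'
from plant import *
from h import *
p,d=read_camera('wrist');cv2.imwrite('pics/w1.png',p);cp=camera_params('wrist')
W=cloud(cp,d);np.save('w1.npy',W)
m=(W[...,2]>.095)&(W[...,2]<.12)&(abs(W[...,0]-.547)<.05)&(abs(W[...,1]-.0175)<.05)
q=W[m];print(len(q));print(np.percentile(q,[1,50,99],axis=0) if len(q) else '')
E
```

```text
t 1.6 loc 0.0515 -0.1073 [0.5601 0.0185 0.2288] F [ 0.75 -0.57 -0.49] op 0.0931
(array([-0.02,  0.36, 16.68]), np.float64(0.001))
3280
[[ 0.52093039 -0.00948162  0.104479  ]
 [ 0.54625222  0.01646295  0.10863448]
 [ 0.57122798  0.04162184  0.11140393]]
```

View pics/w1.png

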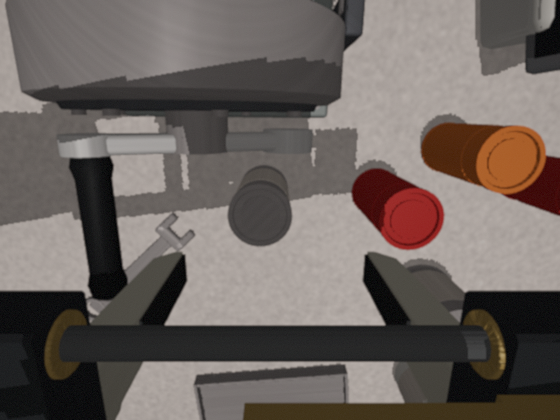

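The wrist view shows the grey hardener lid at (262,212), between the jaws. The black handle is at (100,220) and the red look-alike at (410,215). Next I descend, offset 14 mm to +x so the gripper body clears the handle.

Request:
play_rows --increments '[[[0,0.5,3.5,0],[0,0.5,7.0,0],[0,0.5,10.5,0],[0,0.5,14.0,0],[0,0.5,16.6,0]]]'

```text
t: 2.15
tool_pos: [0.5561, 0.0104, 0.0602]
orientation: [-3.129, 0.27, 0.008]
force: [-0.0, 0.1, -0.3]
opening: 0.0933
```

```bash
python3 d.py .052 -.112 .062
```

```text
t 2.15 loc 0.049 -0.116 [0.5561 0.0104 0.0602] F [-0.03  0.06 -0.27] op 0.0933
(array([ 0.3 , -0.4 , -0.18]), np.float64(-0.002))
```

Request:
play_rows --increments '[[[0.3,-0.4,-0.2,0],[0.3,-0.4,-0.2,0],[0.3,-0.4,-0.2,0]]]' --jaw 6.5 --squeeze 15

```text
t: 2.45
tool_pos: [0.561, 0.0133, 0.0643]
orientation: [-3.129, 0.27, 0.004]
force: [-1.4, 0.1, -0.6]
opening: 0.0737
```

Request:
play_rows --increments '[[[0,0,0,0],[0,0,0,0],[0,0,0,0],[0,0,0,0],[0,0,0,0]]]' --jaw 4.5 --squeeze 15

```text
t: 2.95
tool_pos: [0.5619, 0.0132, 0.0658]
orientation: [-3.129, 0.27, 0.0]
force: [-2.9, -0.2, 7.0]
opening: 0.0538
```

```bash
python3 d.py .052 -.112 .23; python3 - <<'E'
from plant import *
from h import *
p,d=read_camera('wrist');cv2.imwrite('pics/w2.png',p)
E
```

```text
t 2.95 loc 0.0542 -0.1123 [0.5619 0.0132 0.0658] F [-2.85 -0.19  6.99] op 0.0538
(array([ -0.23,  -0.04, -16.42]), np.float64(-0.002))
```

View pics/w2.png

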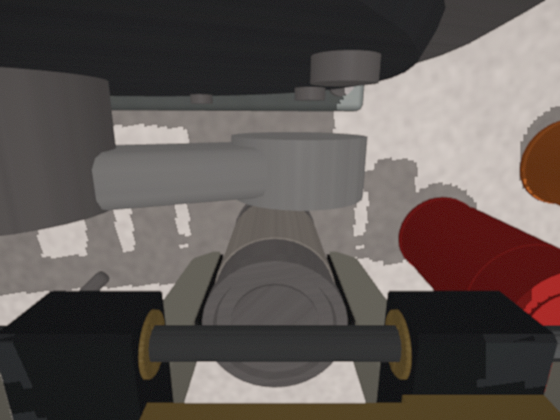

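The tin is gripped upright: lid at (275,315), opening 53.8 mm. Next I locate the tray precisely and lift.

Request:
play_rows --increments '[[[0,0,-2,0],[0,0,-5,0],[0,0,-9,0],[0,0,-13,0],[0,0,-16.5,0]]]' --squeeze 22

```text
t: 3.5
tool_pos: [0.5621, 0.0131, 0.2331]
orientation: [-3.129, 0.27, -0.002]
force: [0.8, 0.5, -2.7]
opening: 0.0536
```

```bash
python3 d.py .052 -.112 .23; python3 - <<'E'
from plant import *
from h import *
d=np.load('top0.npy');p=np.load('top0p.npy');cp=camera_params('top')
cv2.imwrite('pics/tray.png',cv2.resize(p[200:312,320:420],None,fx=5,fy=5))
K=cp['K'];Rm=R.from_rotvec(cp['orientation']).as_matrix()
def at(u,v,z):
    r=Rm@np.array([(u-K[0,2])/K[0,0],-(v-K[1,2])/K[1,1],-1]);return cp['eye']+r*(z-cp['eye'][2])/r[2]
c=[at(u,v,.018) for u,v in [(333,208),(408,211),(331,301),(407,304)]]
print(np.round(c,3),np.mean(c,0).round(4))
print(np.round([at(u,v,.12) for u,v in [(266,365)]],3))
E
```

```text
t 3.5 loc 0.0544 -0.1123 [0.5621 0.0131 0.2331] F [ 0.77  0.46 -2.71] op 0.0536
(array([-0.24, -0.03,  0.31]), np.float64(-0.002))
[[ 0.609 -0.229  0.018]
 [ 0.598 -0.392  0.018]
 [ 0.413 -0.216  0.018]
 [ 0.402 -0.375  0.018]] [ 0.5055 -0.3031  0.018 ]
[[ 0.31  -0.076  0.12 ]]
```

View pics/tray.png

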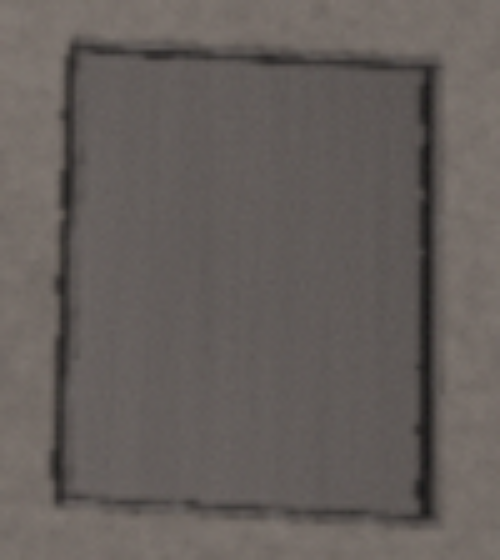

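```bash
python3 - <<'E'
from plant import *
from h import *
print(delta(read_state(),[.5055,-.303,.20],YAW))
E
```

```text
(array([-0.17, 32.12,  3.28]), np.float64(-0.002))
```

Request:
play_rows --increments '[[[0,2.5,0,0],[0,6,0,0],[0,10.5,0.5,0],[-0.2,15,1,0],[-0.2,19,1.5,0]]]'

```text
t: 4.0
tool_pos: [0.527, -0.1756, 0.2179]
orientation: [-3.13, 0.27, -0.002]
force: [0.2, -0.6, -2.4]
opening: 0.0539
```

```bash
python3 - <<'E'
from plant import *
from h import *
print(delta(read_state(),[.5055,-.303,.10],YAW))
E
```

```text
(array([ 0.04, 12.93, 11.79]), np.float64(-0.002))
```

Request:
play_rows --increments '[[[0,4,0.5,0],[0,8,2,0],[0,11,4,0],[0,12.7,7,0],[0,12.9,10,0]]]'

```text
t: 4.5
tool_pos: [0.5047, -0.3053, 0.1174]
orientation: [3.128, -0.273, 0.004]
force: [0.3, 0.4, -2.7]
opening: 0.0534
```

```bash
python3 - <<'E'
from plant import *
from h import *
print(delta(read_state(),[.5055,-.303,.073],YAW))
E
```

```text
(array([ 0.03, -0.25,  4.44]), np.float64(-0.004))
```

Request:
play_rows --increments '[[[0,0,2,0],[0,0,3.2,0],[0,0,4.0,0],[0,0,4.3,0],[0,0,4.4,0]]]'

```text
t: 5.0
tool_pos: [0.5054, -0.3055, 0.0741]
orientation: [3.128, -0.273, 0.006]
force: [-0.6, -0.1, -1.7]
opening: 0.0536
```

```bash
python3 - <<'E'
from plant import *
from h import *
s=read_state();print(s['tool_pos'],s['force'],delta(s,[.5055,-.303,.070],YAW))
E
```

```text
[ 0.50542555 -0.30549962  0.07414145] [-0.57340283 -0.08403275 -1.72147065] (array([-0.04, -0.25,  0.41]), np.float64(-0.004))
```

Request:
play_rows --increments '[[[0,0,0.2,0],[0,0,0.4,0],[0,0,0.5,0],[0,0,0.5,0]]]'

```text
t: 5.4
tool_pos: [0.5059, -0.3057, 0.0699]
orientation: [3.127, -0.273, 0.008]
force: [-0.1, 0.1, 3.8]
opening: 0.0537
```

Request:
play_rows --increments '[[[0,0,0,0],[0,0,0,0],[0,0,0,0],[0,0,0,0],[0,0,0,0]]]' --jaw 8.5

```text
t: 5.9
tool_pos: [0.5059, -0.3057, 0.0699]
orientation: [3.127, -0.272, 0.008]
force: [0.2, -0.6, -0.1]
opening: 0.084
```

Request:
play_rows --increments '[[[0,0,-2,0],[0,0,-5,0],[0,0,-9,0],[0,0,-13,0],[0,0,-17,0]]]'

```text
t: 6.4
tool_pos: [0.5048, -0.3051, 0.2413]
orientation: [3.127, -0.273, 0.007]
force: [0.9, -1.3, 0.2]
opening: 0.0851
```

```bash
python3 - <<'E'
from plant import *
from h import *
s=read_state()
p,d=read_camera('top');cv2.imwrite('pics/top1.png',p)
p,d=read_camera('side');cv2.imwrite('pics/side1.png',p)
W=cloud(camera_params('side'),d)
m=(W[...,2]>.1)&(W[...,2]<.13)&(abs(W[...,0]-.505)<.06)&(abs(W[...,1]+.305)<.05);print(m.sum(),W[m].mean(0),W[m].std(0))
q=loc2w(-.061,-.115,.23)
print(delta(s,q,YAW))
E
```

```text
407 [ 0.50449917 -0.30020156  0.11158285] [0.01377317 0.01571503 0.00352596]
(array([-11.4 , -32.02,   1.02]), np.float64(-0.004))
```

View pics/side1.png

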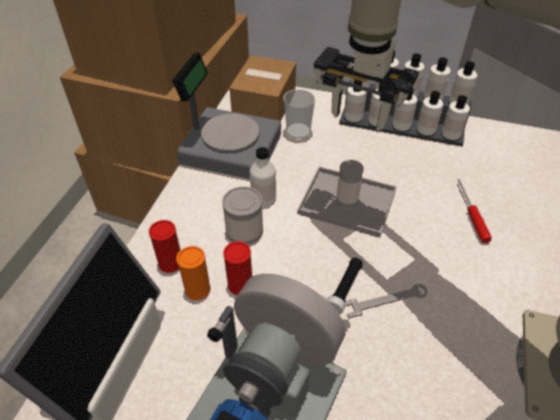

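The tin stands upright in the tray at (348,185). Now to the handle.

Request:
play_rows --increments '[[[-11.4,-32,1,0],[-11.4,-32,1,0],[-11.4,-32,1,0],[-11.4,-32,1,0],[-11.4,-32,1,0]]]' --jaw 6.0

```text
t: 7.0
tool_pos: [0.464, -0.0568, 0.2346]
orientation: [3.121, -0.273, 0.022]
force: [0.7, 0.1, -0.0]
opening: 0.0601
```

```bash
python3 d.py -.061 -.115 .23
```

```text
t 7.0 loc -0.0304 -0.1978 [ 0.464  -0.0568  0.2346] F [ 0.72  0.05 -0.05] op 0.0601
(array([-3.1 , -8.27,  0.36]), np.float64(-0.004))
```

Request:
play_rows --increments '[[[-3.1,-8.3,0.4,0],[-3.1,-8.3,0.4,0],[-3.1,-8.3,0.4,0],[-3.1,-8.3,0.4,0]]]'

```text
t: 7.4
tool_pos: [0.4478, 0.0308, 0.2291]
orientation: [3.121, -0.269, 0.022]
force: [0.3, 0.1, -0.5]
opening: 0.0599
```

```bash
python3 d.py -.061 -.115 .1645; python3 - <<'E'
from plant import *
from h import *
s=read_state();print(R.from_rotvec(s['orientation']).as_matrix().round(3))
p,d=read_camera('wrist');cv2.imwrite('pics/w3.png',p);W=cloud(camera_params('wrist'),d)
r=W-O;u=r@e;w=r@n
m=(W[...,2]>.15)&(W[...,2]<.2)&(u>-.09)&(u<-.03)&(w>-.16)&(w<-.07)&(p.max(-1)<60)
for a in np.arange(-.155,-.065,.01):
    k=m&(abs(w-a)<.005)
    if k.sum(): print(a.round(3),k.sum(),np.percentile(u[k],[2,50,98]).round(4),np.percentile(W[k][:,2],[50,98]).round(4))
E
```

```text
t 7.4 loc -0.0613 -0.1142 [0.4478 0.0308 0.2291] F [ 0.28  0.09 -0.47] op 0.0599
(array([-0.06,  0.03,  6.46]), np.float64(-0.002))
[[ 0.985 -0.171  0.013]
 [-0.171 -0.985 -0.01 ]
 [ 0.015  0.007 -1.   ]]
-0.145 218 [-0.0706 -0.0609 -0.051 ] [0.1844 0.1863]
-0.135 521 [-0.0713 -0.0609 -0.0504] [0.1839 0.1867]
-0.125 422 [-0.0698 -0.0608 -0.0517] [0.1833 0.1852]
-0.115 441 [-0.0702 -0.0608 -0.0518] [0.1832 0.1852]
-0.105 468 [-0.0701 -0.0608 -0.0513] [0.1831 0.1853]
-0.095 490 [-0.0699 -0.0607 -0.0514] [0.1832 0.1853]
-0.085 519 [-0.0699 -0.0607 -0.0514] [0.1832 0.1852]
-0.075 543 [-0.0702 -0.0606 -0.0509] [0.1831 0.1852]
```

View pics/w3.png

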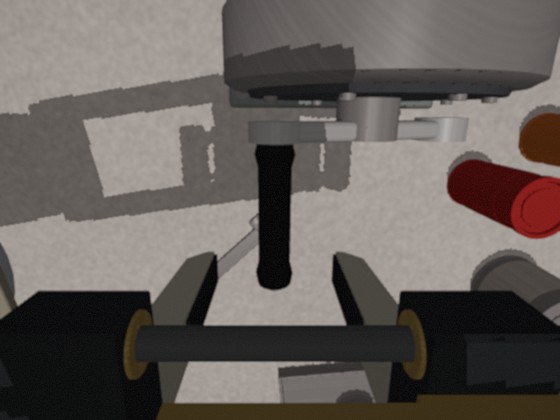

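The handle is centred between the jaws at (275,215), running straight along the view. Descend and grip.

Request:
play_rows --increments '[[[0,0,2,0],[0,0,4,0],[0,0,5.5,0],[0,0,6.4,0],[0,0,6.4,0]]]'

```text
t: 7.95
tool_pos: [0.4481, 0.0286, 0.1638]
orientation: [3.121, -0.273, 0.018]
force: [-0.5, 0.2, 0.2]
opening: 0.0597
```

```bash
python3 d.py -.0608 -.115 .165
```

```text
t 7.95 loc -0.0606 -0.1163 [0.4481 0.0286 0.1638] F [-0.54  0.16  0.19] op 0.0597
(array([-0.02, -0.13, -0.12]), np.float64(-0.005))
```

Request:
play_rows --increments '[[[0,-0.1,-0.1,0],[0,-0.1,-0.1,0],[0,-0.1,-0.1,0],[0,-0.1,-0.1,0],[0,-0.1,-0.1,0]]]' --jaw 1.0 --squeeze 50

```text
t: 8.45
tool_pos: [0.4485, 0.0296, 0.1652]
orientation: [3.121, -0.273, 0.019]
force: [-0.5, -1.0, 0.1]
opening: 0.0248
```

```bash
python3 d.py -.0608 -.115 .165
```

```text
t 8.45 loc -0.0604 -0.1153 [0.4485 0.0296 0.1652] F [-0.52 -1.03  0.14] op 0.0248
(array([-0.04, -0.03,  0.02]), np.float64(-0.005))
```

```bash
cat > c.py <<'E'
import sys,json
from plant import *
from h import *
np.set_printoptions(suppress=True)
th0,dth,N=float(sys.argv[1]),float(sys.argv[2]),int(sys.argv[3])
s=read_state();Rm=R.from_rotvec(s['orientation']).as_matrix()
g=s['tool_pos']-Rm[:,2]*.008
r=g-O;u=r@e;zz=g[2]-.15;th=np.arctan2(u,zz);rad=np.hypot(u,zz)
F=s['force'];Fu=F@e
# force from outside on tool; tangential along +theta: (cos th, -sin th)
Ft=Fu*np.cos(th)-F[2]*np.sin(th);Fr=Fu*np.sin(th)+F[2]*np.cos(th)
with open('log.jsonl','a') as f:f.write(json.dumps(dict(t=s['t'],th=th,rad=rad,Ft=Ft,Fr=Fr,d=dth,F=F.tolist(),T=np.asarray(s['wrist_torque']).tolist(),q=s['q'].tolist(),jt=s['joint_torque'].tolist()))+'\n')
print('t',round(s['t'],2),'th',round(th,3),'rad',round(rad,4),'w',round(r@n,4),'Ft',round(Ft,2),'Fr',round(Fr,2),'Fy',round(F@n,2),'op',round(s['opening'],4),'tilt',Rm[:2,2].round(3))
rows=[]
for k in range(1,N+1):
    a=th0+k*dth
    t=loc2w(.065*np.sin(a),-.115,.15+.065*np.cos(a))
    t=t+Rm[:,2]*.008
    dd,tt=delta(s,t,YAW); rows.append([round(x,1) for x in dd.tolist()]+[0])
print('end',round(th0+N*dth,3),json.dumps(rows))
E
python3 c.py -1.2 .08 5
```

```text
t 8.45 th -1.205 rad 0.0648 w -0.1152 Ft 0.01 Fr 0.37 Fy -1.11 op 0.0248 tilt [ 0.011 -0.01 ]
end -0.8 [[0.2, -0.0, -0.5, 0], [0.5, -0.0, -1.0, 0], [0.7, -0.0, -1.4, 0], [1.1, -0.0, -1.8, 0], [1.4, -0.0, -2.2, 0]]
```

Request:
play_rows --increments '[[[0,0,0,0],[0,0,0,0]]]'

```text
t: 8.65
tool_pos: [0.4482, 0.0297, 0.1651]
orientation: [3.121, -0.273, 0.018]
force: [-2.4, 0.5, 0.6]
opening: 0.02
```

Request:
play_rows --increments '[[[0.2,0,-0.5,0],[0.5,0,-1.0,0],[0.7,0,-1.4,0],[1.1,0,-1.8,0],[1.4,0,-2.2,0]]]'

```text
t: 9.15
tool_pos: [0.4615, 0.0273, 0.1866]
orientation: [3.12, -0.273, 0.016]
force: [6.3, -0.9, -19.3]
opening: 0.0197
```

```bash
python3 c.py -.8 .08 5
```

```text
t 9.15 th -0.814 rad 0.065 w -0.1153 Ft -9.67 Fr -17.91 Fy 0.23 op 0.0197 tilt [ 0.009 -0.01 ]
end -0.4 [[0.4, -0.0, -0.4, 0], [0.8, -0.0, -0.7, 0], [1.3, -0.0, -1.0, 0], [1.7, -0.0, -1.3, 0], [2.2, -0.0, -1.5, 0]]
```

Request:
play_rows --increments '[[[0.4,0,-0.4,0],[0.8,0,-0.7,0],[1.3,0,-1.0,0],[1.7,0,-1.3,0],[2.2,0,-1.4,0]]]'

```text
t: 9.65
tool_pos: [0.4829, 0.0235, 0.2013]
orientation: [3.12, -0.273, 0.014]
force: [-7.3, -0.5, -3.7]
opening: 0.0195
```

```bash
python3 c.py -.4 .08 5
```

```text
t 9.65 th -0.406 rad 0.0646 w -0.1154 Ft -8.02 Fr -0.59 Fy -1.77 op 0.0195 tilt [ 0.008 -0.01 ]
end 0.0 [[0.5, -0.0, -0.2, 0], [1.0, -0.0, -0.4, 0], [1.5, -0.0, -0.5, 0], [2.0, -0.0, -0.5, 0], [2.6, -0.1, -0.5, 0]]
```

```bash
sed -i 's/round(x,1) for/round(x*20)\/20 for/' c.py; sed -i 's/\.065\*np/.0647*np/g' c.py; sed -i '/log.jsonl/s/^/if dth:\n  /' c.py; sed -n 12,16p c.py; cp log.jsonl log.bak
```

```text
if dth:
  with open('log.jsonl','a') as f:f.write(json.dumps(dict(t=s['t'],th=th,rad=rad,Ft=Ft,Fr=Fr,d=dth,F=F.tolist(),T=np.asarray(s['wrist_torque']).tolist(),q=s['q'].tolist(),jt=s['joint_torque'].tolist()))+'\n')
print('t',round(s['t'],2),'th',round(th,3),'rad',round(rad,4),'w',round(r@n,4),'Ft',round(Ft,2),'Fr',round(Fr,2),'Fy',round(F@n,2),'op',round(s['opening'],4),'tilt',Rm[:2,2].round(3))
rows=[]
for k in range(1,N+1):
```

Request:
play_rows --increments '[[[0.5,0,-0.2,0],[1.0,0,-0.35,0],[1.5,0,-0.45,0],[2.05,0,-0.5,0],[2.55,0,-0.5,0]]]'

```text
t: 10.15
tool_pos: [0.5081, 0.019, 0.2066]
orientation: [3.12, -0.273, 0.013]
force: [-5.1, -0.1, -12.9]
opening: 0.02
```

```bash
python3 c.py 0 .08 5
```

```text
t 10.15 th 0.002 rad 0.0645 w -0.1156 Ft -4.95 Fr -12.88 Fy -0.98 op 0.02 tilt [ 0.007 -0.01 ]
end 0.4 [[0.5, -0.05, 0.0, 0], [1.0, -0.05, 0.1, 0], [1.5, -0.05, 0.2, 0], [2.0, -0.05, 0.35, 0], [2.5, -0.05, 0.5, 0]]
```

Request:
play_rows --increments '[[[0.5,0,0.05,0],[1.0,0,0.1,0],[1.5,0,0.2,0],[2.0,0,0.35,0],[2.5,0,0.5,0]]]'

```text
t: 10.65
tool_pos: [0.5324, 0.0146, 0.2015]
orientation: [3.12, -0.273, 0.009]
force: [-9.0, -0.6, -12.1]
opening: 0.0199
```

```bash
python3 c.py .4 .08 5
```

```text
t 10.65 th 0.395 rad 0.0645 w -0.1158 Ft -3.45 Fr -14.57 Fy -2.1 op 0.0199 tilt [ 0.005 -0.01 ]
end 0.8 [[0.5, -0.1, 0.2, 0], [0.95, -0.1, 0.5, 0], [1.4, -0.1, 0.75, 0], [1.8, -0.1, 1.1, 0], [2.15, -0.1, 1.45, 0]]
```

Request:
play_rows --increments '[[[0.45,0,0.2,0],[0.9,0,0.5,0],[1.35,0,0.8,0],[1.75,0,1.15,0],[2.1,0,1.5,0]]]'

```text
t: 11.15
tool_pos: [0.5533, 0.0109, 0.1872]
orientation: [3.12, -0.273, 0.008]
force: [-9.1, -0.4, -6.2]
opening: 0.0199
```

```bash
sed -i 's/\.0647\*np/.0644*np/g' c.py;python3 c.py .8 .08 5
```

```text
t 11.15 th 0.794 rad 0.0645 w -0.1159 Ft -1.87 Fr -10.7 Fy -1.96 op 0.0199 tilt [ 0.004 -0.01 ]
end 1.2 [[0.35, -0.1, 0.4, 0], [0.65, -0.1, 0.85, 0], [0.95, -0.1, 1.25, 0], [1.2, -0.1, 1.7, 0], [1.4, -0.1, 2.2, 0]]
```

Request:
play_rows --increments '[[[0.35,0,0.4,0],[0.65,0,0.85,0],[0.95,0,1.3,0],[1.2,0,1.75,0],[1.35,0,2.2,0]]]'

```text
t: 11.65
tool_pos: [0.567, 0.0084, 0.1662]
orientation: [3.12, -0.273, 0.008]
force: [-10.3, 0.3, -2.3]
opening: 0.0194
```

```bash
python3 c.py 1.2 .08 5
```

```text
t 11.65 th 1.187 rad 0.0646 w -0.116 Ft -1.7 Fr -10.27 Fy -1.46 op 0.0194 tilt [ 0.004 -0.01 ]
end 1.6 [[0.15, -0.1, 0.6, 0], [0.3, -0.1, 1.05, 0], [0.4, -0.1, 1.6, 0], [0.45, -0.15, 2.1, 0], [0.45, -0.15, 2.6, 0]]
```

Request:
play_rows --increments '[[[0.1,0,0.6,0],[0.25,0,1.1,0],[0.35,0,1.6,0],[0.4,0,2.1,0],[0.4,0,2.6,0]]]'

```text
t: 12.15
tool_pos: [0.5718, 0.0076, 0.142]
orientation: [3.121, -0.272, 0.01]
force: [-10.4, 0.5, 0.8]
opening: 0.0193
```

```bash
python3 c.py 1.6 .08 5
```

```text
t 12.15 th 1.571 rad 0.0648 w -0.1161 Ft -0.83 Fr -10.32 Fy -1.23 op 0.0193 tilt [ 0.006 -0.01 ]
end 2.0 [[-0.1, -0.1, 0.7, 0], [-0.15, -0.1, 1.2, 0], [-0.3, -0.1, 1.7, 0], [-0.45, -0.1, 2.2, 0], [-0.65, -0.15, 2.65, 0]]
```

Request:
play_rows --increments '[[[-0.1,0,0.7,0],[-0.15,0,1.2,0],[-0.3,0,1.7,0],[-0.45,0,2.2,0],[-0.65,0,2.65,0]]]'

```text
t: 12.65
tool_pos: [0.5677, 0.0083, 0.1183]
orientation: [3.121, -0.273, 0.017]
force: [-7.6, -0.6, 4.8]
opening: 0.0199
```

```bash
python3 c.py 2.0 .08 5
```

```text
t 12.65 th 1.943 rad 0.0651 w -0.116 Ft -1.8 Fr -8.65 Fy -1.89 op 0.0199 tilt [ 0.01 -0.01]
end 2.4 [[-0.45, -0.1, 0.75, 0], [-0.7, -0.1, 1.2, 0], [-1.05, -0.1, 1.6, 0], [-1.35, -0.1, 2.0, 0], [-1.75, -0.1, 2.35, 0]]
```

Request:
play_rows --increments '[[[-0.4,0,0.75,0],[-0.65,0,1.2,0],[-1.0,0,1.6,0],[-1.3,0,2.0,0],[-1.7,0,2.35,0]]]'

```text
t: 13.15
tool_pos: [0.5544, 0.0106, 0.097]
orientation: [3.121, -0.273, 0.029]
force: [7.4, -2.0, -2.2]
opening: 0.0197
```

```bash
python3 c.py 2.4 .08 5
```

```text
t 13.15 th 2.334 rad 0.0652 w -0.116 Ft -3.71 Fr 7.09 Fy -0.75 op 0.0197 tilt [ 0.017 -0.011]
end 2.8 [[-0.75, -0.1, 0.55, 0], [-1.2, -0.1, 0.85, 0], [-1.65, -0.1, 1.1, 0], [-2.1, -0.1, 1.35, 0], [-2.6, -0.1, 1.5, 0]]
```

Request:
play_rows --increments '[[[-0.6,0,0.55,0],[-1.1,0,0.9,0],[-1.6,0,1.2,0],[-2.1,0,1.4,0],[-2.55,0,1.55,0]]]'

```text
t: 13.65
tool_pos: [0.5307, 0.0149, 0.0809]
orientation: [3.121, -0.273, 0.034]
force: [9.0, -2.5, -7.9]
opening: 0.0198
```

```bash
python3 c.py 2.8 .08 5
```

```text
t 13.65 th 2.782 rad 0.0653 w -0.1158 Ft -5.96 Fr 10.64 Fy -0.96 op 0.0198 tilt [ 0.021 -0.011]
end 3.2 [[-0.65, -0.05, 0.1, 0], [-1.15, -0.05, 0.2, 0], [-1.65, -0.05, 0.25, 0], [-2.15, -0.05, 0.3, 0], [-2.7, -0.05, 0.25, 0]]
```

Request:
play_rows --increments '[[[-0.6,0,0.2,0],[-1.1,0,0.3,0],[-1.6,0,0.35,0],[-2.15,0,0.35,0],[-2.65,0,0.3,0]]]'

```text
t: 14.15
tool_pos: [0.505, 0.0195, 0.0765]
orientation: [3.121, -0.273, 0.036]
force: [7.2, -1.4, -9.5]
opening: 0.0198
```

```bash
sed -i 's/\.0644\*np/.0649*np/g' c.py;python3 c.py 3.2 .08 5
```

```text
t 14.15 th -3.093 rad 0.0655 w -0.1156 Ft -7.8 Fr 9.09 Fy -0.17 op 0.0198 tilt [ 0.022 -0.011]
end 3.6 [[-0.55, -0.05, -0.15, 0], [-1.1, -0.05, -0.25, 0], [-1.6, -0.05, -0.4, 0], [-2.05, -0.05, -0.55, 0], [-2.55, -0.05, -0.8, 0]]
```

Request:
play_rows --increments '[[[-0.5,0,0,0],[-1.05,0,-0.1,0],[-1.55,0,-0.3,0],[-2.05,0,-0.5,0],[-2.5,0,-0.75,0]]]'

```text
t: 14.65
tool_pos: [0.4803, 0.024, 0.0828]
orientation: [3.121, -0.273, 0.038]
force: [6.4, -1.7, -9.1]
opening: 0.0196
```

```bash
python3 c.py 3.6 .08 5
```

```text
t 14.65 th -2.696 rad 0.0656 w -0.1154 Ft -9.92 Fr 5.35 Fy -0.61 op 0.0196 tilt [ 0.024 -0.011]
end 4.0 [[-0.5, -0.05, -0.35, 0], [-0.9, -0.05, -0.65, 0], [-1.3, -0.05, -1.0, 0], [-1.7, -0.05, -1.35, 0], [-2.05, 0.0, -1.75, 0]]
```

Request:
play_rows --increments '[[[-0.5,0,-0.3,0],[-0.9,0,-0.6,0],[-1.35,0,-0.95,0],[-1.7,0,-1.35,0],[-2.1,0,-1.75,0]]]'

```text
t: 15.15
tool_pos: [0.4593, 0.0277, 0.0991]
orientation: [3.121, -0.273, 0.04]
force: [8.4, -2.2, -7.6]
opening: 0.0201
```

```bash
python3 c.py 4.0 .08 5
```

```text
t 15.15 th -2.284 rad 0.0656 w -0.1152 Ft -11.42 Fr -1.62 Fy -0.78 op 0.0201 tilt [ 0.025 -0.011]
end 4.4 [[-0.25, 0.0, -0.45, 0], [-0.55, 0.0, -0.9, 0], [-0.8, 0.0, -1.35, 0], [-1.0, 0.0, -1.85, 0], [-1.15, 0.0, -2.35, 0]]
```

Request:
play_rows --increments '[[[-0.3,0,-0.45,0],[-0.55,0,-0.9,0],[-0.8,0,-1.35,0],[-1.0,0,-1.85,0],[-1.15,0,-2.35,0]]]'

```text
t: 15.65
tool_pos: [0.447, 0.0299, 0.1212]
orientation: [3.121, -0.273, 0.04]
force: [5.4, -2.1, -9.9]
opening: 0.0199
```

```bash
python3 c.py 4.4 .08 5
```

```text
t 15.65 th -1.894 rad 0.0655 w -0.1151 Ft -11.21 Fr -2.2 Fy -1.14 op 0.0199 tilt [ 0.025 -0.011]
end 4.8 [[-0.1, 0.0, -0.6, 0], [-0.2, 0.0, -1.1, 0], [-0.2, 0.0, -1.6, 0], [-0.2, 0.0, -2.15, 0], [-0.2, 0.0, -2.65, 0]]
```

Request:
play_rows --increments '[[[-0.1,0,-0.6,0],[-0.2,0,-1.1,0],[-0.2,0,-1.6,0],[-0.2,0,-2.15,0],[-0.2,0,-2.65,0]]]'

```text
t: 16.15
tool_pos: [0.444, 0.0305, 0.1462]
orientation: [3.121, -0.273, 0.039]
force: [7.2, -1.9, -12.9]
opening: 0.0198
```

```bash
python3 c.py 4.8 .08 5
```

```text
t 16.15 th -1.507 rad 0.0653 w -0.1151 Ft -12.44 Fr -8.27 Fy -0.63 op 0.0198 tilt [ 0.024 -0.011]
end 5.2 [[0.15, 0.0, -0.65, 0], [0.25, 0.0, -1.15, 0], [0.4, 0.0, -1.65, 0], [0.6, 0.0, -2.15, 0], [0.85, 0.0, -2.6, 0]]
```

```bash
cat > f.py <<'E'
import json,numpy as np
L=[json.loads(l) for l in open('log.jsonl')]
L=[l for l in L if l['t']>8.6]
th=np.array([l['th'] for l in L]);T=-np.array([l['Ft'] for l in L])*.065
Fr=np.array([l['Fr'] for l in L]); sg=np.sign([l['d'] for l in L])
def fit(A,T,lab):
    x,*_=np.linalg.lstsq(A,T,rcond=None);r=T-A@x
    c,s=x[0],x[1]
    ph=np.arctan2(s,c)+np.pi/2  # torque max at phi; weight rising thru horizontal -> heavy up a quarter later
    # resist = A cos(th-phi0), max at phi0; min at phi0+pi (weight at +x); down at phi0+pi+pi/2
    phi0=np.arctan2(s,c);dn=(phi0+1.5*np.pi+np.pi)%(2*np.pi)-np.pi
    C=np.linalg.inv(A.T@A)*r.var()*len(r)/(len(r)-A.shape[1])
    print(lab,'amp',np.hypot(c,s).round(3),'rest',x[2:].round(3),'down',dn.round(3),'sd',(np.sqrt(C[0,0])/np.hypot(c,s)).round(3),'rms',r.std().round(3))
for d in (1,-1):
    k=sg==d
    if k.sum()>5: fit(np.c_[np.cos(th[k]),np.sin(th[k]),np.ones(k.sum())],T[k],f'dir{d}')
fit(np.c_[np.cos(th),np.sin(th),sg],T,'all')
# known drag
fit(np.c_[np.cos(th),np.sin(th)],T-.42*sg,'drag.42')
fit(np.c_[np.cos(th),np.sin(th),sg,Fr],T,'Fr')
E
python3 f.py
```

```text
dir1 amp 0.355 rest [0.426] down 2.934 sd 0.027 rms 0.023
all amp 0.355 rest [0.426] down 2.934 sd 0.027 rms 0.023
drag.42 amp 0.354 rest [] down 2.934 sd 0.026 rms 0.023
Fr amp 0.352 rest [0.432 0.001] down 2.966 sd 0.046 rms 0.023
```

```bash
sed -i 's/\.0649\*np/.065*np/g; s/loc2w(\.065\*np.sin(a),-.115,.15+/loc2w(-.0002+.065*np.sin(a),-.1152,.1496+/' c.py; grep loc2w c.py; wc -l log.jsonl; cp log.jsonl log.fwd; python3 c.py 4.78 -.09 5; cp log.fwd log.jsonl
```

```text
t=loc2w(-.0002+.065*np.sin(a),-.1152,.1496+.065*np.cos(a))
16 log.jsonl
t 16.15 th -1.507 rad 0.0653 w -0.1151 Ft -12.44 Fr -8.27 Fy -0.63 op 0.0198 tilt [ 0.024 -0.011]
end 4.33 [[0.0, 0.0, 0.6, 0], [0.0, 0.0, 1.2, 0], [0.1, 0.0, 1.75, 0], [0.2, 0.0, 2.35, 0], [0.4, 0.0, 2.9, 0]]
```

Request:
play_rows --increments '[[[0,0,0.6,0],[0.05,0,1.2,0],[0.1,0,1.75,0],[0.2,0,2.35,0],[0.4,0,2.9,0]]]'

```text
t: 16.65
tool_pos: [0.4487, 0.0296, 0.1168]
orientation: [3.121, -0.273, 0.039]
force: [-0.8, -0.2, 1.9]
opening: 0.02
```

```bash
python3 c.py 4.33 -.08 5
```

```text
t 16.65 th -1.967 rad 0.0655 w -0.1152 Ft 2.03 Fr -0.07 Fy -0.37 op 0.02 tilt [ 0.024 -0.011]
end 3.93 [[0.2, 0.0, 0.4, 0], [0.45, 0.0, 0.9, 0], [0.7, 0.0, 1.3, 0], [1.0, 0.0, 1.75, 0], [1.35, 0.0, 2.15, 0]]
```

Request:
play_rows --increments '[[[0.2,0,0.4,0],[0.45,0,0.9,0],[0.7,0,1.3,0],[1.0,0,1.75,0],[1.35,0,2.15,0]]]'

```text
t: 17.15
tool_pos: [0.4628, 0.0271, 0.0953]
orientation: [3.121, -0.273, 0.039]
force: [-0.5, 0.5, 1.1]
opening: 0.0199
```

```bash
python3 c.py 3.93 -.08 5
```

```text
t 17.15 th -2.363 rad 0.0656 w -0.1153 Ft 1.17 Fr -0.34 Fy 0.38 op 0.0199 tilt [ 0.024 -0.011]
end 3.53 [[0.35, 0.0, 0.3, 0], [0.75, 0.0, 0.65, 0], [1.2, 0.0, 0.95, 0], [1.6, 0.0, 1.2, 0], [2.1, -0.05, 1.45, 0]]
```

Request:
play_rows --increments '[[[0.35,0,0.3,0],[0.75,0,0.65,0],[1.2,0,0.95,0],[1.6,0,1.2,0],[2.1,0,1.45,0]]]'

```text
t: 17.65
tool_pos: [0.484, 0.0233, 0.0811]
orientation: [3.121, -0.273, 0.038]
force: [-2.6, 1.1, 1.8]
opening: 0.02
```

```bash
python3 c.py 3.53 -.08 5
```

```text
t 17.65 th -2.759 rad 0.0657 w -0.1155 Ft 3.18 Fr -0.64 Fy 0.68 op 0.02 tilt [ 0.024 -0.01 ]
end 3.13 [[0.45, -0.05, 0.15, 0], [0.95, -0.05, 0.3, 0], [1.45, -0.05, 0.4, 0], [2.0, -0.05, 0.5, 0], [2.5, -0.05, 0.5, 0]]
```

Request:
play_rows --increments '[[[0.45,0,0.15,0],[0.95,0,0.3,0],[1.45,0,0.4,0],[2.0,0,0.5,0],[2.5,0,0.5,0]]]'

```text
t: 18.15
tool_pos: [0.5088, 0.0188, 0.0764]
orientation: [3.121, -0.273, 0.037]
force: [-5.1, 1.9, 2.2]
opening: 0.0196
```

```bash
python3 c.py 3.13 -.08 5
```

```text
t 18.15 th 3.131 rad 0.0656 w -0.1156 Ft 5.34 Fr -2.24 Fy 1.01 op 0.0196 tilt [ 0.023 -0.01 ]
end 2.73 [[0.5, -0.05, -0.05, 0], [1.0, -0.05, -0.1, 0], [1.55, -0.05, -0.2, 0], [2.05, -0.05, -0.35, 0], [2.5, -0.05, -0.5, 0]]
```

Request:
play_rows --increments '[[[0.5,0,-0.05,0],[1.0,0,-0.1,0],[1.55,0,-0.2,0],[2.05,0,-0.35,0],[2.5,0,-0.5,0]]]'

```text
t: 18.65
tool_pos: [0.5324, 0.0146, 0.0813]
orientation: [3.121, -0.273, 0.032]
force: [-9.3, 1.9, 3.7]
opening: 0.0197
```

```bash
python3 c.py 2.73 -.08 5
```

```text
t 18.65 th 2.756 rad 0.0655 w -0.1158 Ft 7.38 Fr -7.03 Fy 0.27 op 0.0197 tilt [ 0.02 -0.01]
end 2.33 [[0.6, -0.05, -0.3, 0], [1.05, -0.05, -0.55, 0], [1.45, -0.05, -0.85, 0], [1.9, -0.05, -1.15, 0], [2.25, -0.05, -1.5, 0]]
```

Request:
play_rows --increments '[[[0.55,0,-0.3,0],[1.0,0,-0.55,0],[1.4,0,-0.85,0],[1.85,0,-1.15,0],[2.2,0,-1.5,0]]]'

```text
t: 19.15
tool_pos: [0.552, 0.0111, 0.0945]
orientation: [3.121, -0.273, 0.025]
force: [-4.6, 1.2, -9.1]
opening: 0.0197
```

```bash
python3 c.py 2.33 -.08 5
```

```text
t 19.15 th 2.387 rad 0.0652 w -0.116 Ft 9.66 Fr 3.37 Fy 0.42 op 0.0197 tilt [ 0.015 -0.01 ]
end 1.93 [[0.6, -0.05, -0.6, 0], [0.9, -0.05, -1.05, 0], [1.2, -0.05, -1.45, 0], [1.45, -0.05, -1.9, 0], [1.65, -0.05, -2.4, 0]]
```

Request:
play_rows --increments '[[[0.5,0,-0.6,0],[0.85,0,-1.05,0],[1.15,0,-1.45,0],[1.4,0,-1.9,0],[1.6,0,-2.4,0]]]'

```text
t: 19.65
tool_pos: [0.5678, 0.0083, 0.1191]
orientation: [3.121, -0.273, 0.025]
force: [0.5, -0.1, -11.4]
opening: 0.0199
```

```bash
python3 c.py 1.93 -.08 5; python3 f.py; cp log.jsonl log.rev
```

```text
t 19.65 th 1.931 rad 0.0649 w -0.1161 Ft 10.46 Fr 4.53 Fy -0.05 op 0.0199 tilt [ 0.015 -0.01 ]
end 1.53 [[0.15, -0.1, -0.45, 0], [0.3, -0.1, -0.95, 0], [0.4, -0.1, -1.45, 0], [0.45, -0.05, -2.0, 0], [0.45, -0.05, -2.5, 0]]
dir1 amp 0.355 rest [0.426] down 2.934 sd 0.027 rms 0.023
dir-1 amp 0.348 rest [-0.434] down 2.856 sd 0.193 rms 0.033
all amp 0.352 rest [0.424] down 2.92 sd 0.026 rms 0.027
drag.42 amp 0.351 rest [] down 2.924 sd 0.024 rms 0.027
Fr amp 0.352 rest [0.424 0.   ] down 2.921 sd 0.03 rms 0.027
```

```bash
python3 c.py 1.92 .1 5
```

```text
t 19.65 th 1.931 rad 0.0649 w -0.1161 Ft 10.46 Fr 4.53 Fy -0.05 op 0.0199 tilt [ 0.015 -0.01 ]
end 2.42 [[-0.25, -0.1, 0.55, 0], [-0.55, -0.1, 1.15, 0], [-0.95, -0.1, 1.65, 0], [-1.35, -0.1, 2.15, 0], [-1.85, -0.1, 2.6, 0]]
```

Request:
play_rows --increments '[[[-0.25,0,0.55,0],[-0.55,0,1.15,0],[-0.95,0,1.65,0],[-1.35,0,2.15,0],[-1.85,0,2.6,0]]]'

```text
t: 20.15
tool_pos: [0.5521, 0.0111, 0.0945]
orientation: [3.121, -0.273, 0.034]
force: [4.9, -0.5, 1.7]
opening: 0.02
```

```bash
python3 c.py 2.42 .1 5
```

```text
t 20.15 th 2.387 rad 0.0652 w -0.116 Ft -4.73 Fr 2.08 Fy 0.32 op 0.02 tilt [ 0.021 -0.01 ]
end 2.92 [[-0.7, -0.1, 0.55, 0], [-1.25, -0.1, 0.9, 0], [-1.85, -0.1, 1.2, 0], [-2.45, -0.05, 1.4, 0], [-3.1, -0.05, 1.55, 0]]
```

Request:
play_rows --increments '[[[-0.7,0,0.55,0],[-1.25,0,0.9,0],[-1.85,0,1.2,0],[-2.45,0,1.45,0],[-3.1,0,1.55,0]]]'

```text
t: 20.65
tool_pos: [0.522, 0.0164, 0.0781]
orientation: [3.121, -0.273, 0.036]
force: [7.7, 0.9, -4.3]
opening: 0.0199
```

```bash
python3 c.py 2.92 0 1
```

```text
t 20.65 th 2.924 rad 0.0655 w -0.1158 Ft -6.31 Fr 5.85 Fy 2.22 op 0.0199 tilt [ 0.022 -0.01 ]
end 2.92 [[0.0, -0.05, 0.0, 0]]
```

Request:
play_rows --increments '[[[0,0,0,0],[0,0,0,0],[0,0,0,0],[0,0,0,0],[0,0,0,0]]]'

```text
t: 21.15
tool_pos: [0.5208, 0.0167, 0.0776]
orientation: [3.121, -0.273, 0.031]
force: [-6.4, 1.6, 5.8]
opening: 0.0197
```

```bash
python3 c.py 2.92 0 1; python3 - <<'E'
from plant import *
from h import *
print(read_state()['dq'].round(4))
for c in('side','top','wrist'):
    p,d=read_camera(c);cv2.imwrite(f'pics/{c}9.png',p)
    W=cloud(camera_params(c),d)
    m=(W[...,2]>.1)&(W[...,2]<.13)&(abs(W[...,0]-.505)<.06)&(abs(W[...,1]+.305)<.05)
    if m.sum(): print(c,m.sum(),W[m].mean(0))
E
python3 c.py 2.92 0 1
```

```text
t 21.15 th 2.944 rad 0.0656 w -0.1157 Ft 5.36 Fr -7.01 Fy 0.53 op 0.0197 tilt [ 0.019 -0.01 ]
end 2.92 [[0.1, -0.05, -0.05, 0]]
[-0.0021  0.0004 -0.001  -0.0013  0.0008 -0.001 ]
top 652 [ 0.50641524 -0.30332778  0.11165081]
t 21.3 th 2.944 rad 0.0657 w -0.1157 Ft 4.58 Fr -7.72 Fy 1.17 op 0.0198 tilt [ 0.019 -0.01 ]
end 2.92 [[0.1, -0.05, -0.05, 0]]
```

View pics/side9.png

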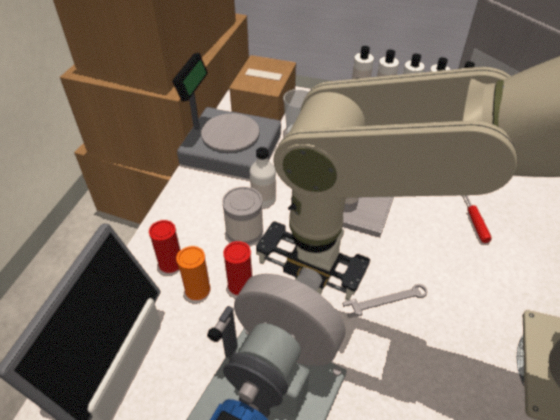

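View pics/wrist9.png

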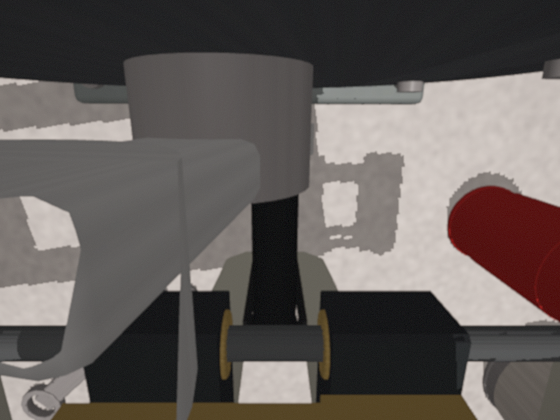

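View pics/top9.png

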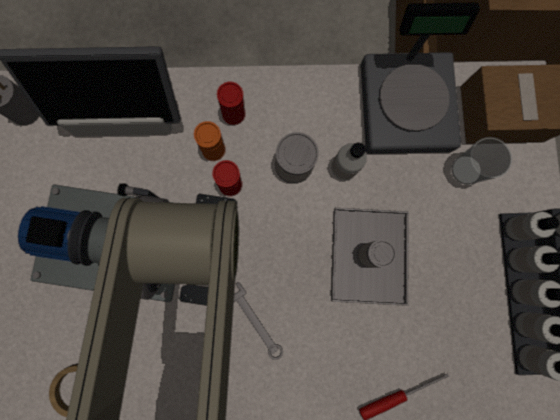

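The side view shows the gripper on the handle in front of the drum at (310,265). In the top view the tin stands upright in the tray at (378,254), and the paint tin, white bottle, wrench and red and orange tins are where they were. Crank at 2.944, estimate 2.92 ± 0.03, standing still.

```bash
python3 -c "
from plant import *
print(close_job())"
```

```text
the job is handed in; nothing more can be done
None
```

The hardener tin stands upright in the drip tray. The crank is stopped with the heavy side pointing down, as near as I could measure, and the gripper still holds the handle. I handed the job in at about 21 s.

- **Tin:** I gripped it offset so the gripper body cleared the handle. This slid it about 15 mm across the bench before the lift. The top camera shows it upright near the tray's centre.
- **Heavy side:** I turned the crank nearly a full turn forward, then about half a turn back, reading the effort as I went. The fit gave a weight pull of 0.35 N m and a drag of 0.42 N m. Heavy side down came out at a crank angle of 2.92 ± 0.03 rad. Forward and reverse fits alone gave 2.93 and 2.86, but the reverse one covers too little of the turn to count for much.
- **Final state:** I aimed for 2.92, and the crank settled at 2.944 with the arm still. That is about 1.4° off the fit, inside its error, so I left it. The hand still pushes lightly, about 5 N along the handle's path, which is less than the drag.
- **Bystanders:** in the last top picture the paint tin, white bottle, wrench and the red and orange tins look unmoved. I compared them by eye, not by measurement.

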